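Uncover the terminal box and plug in the red test probe

TASK

Lift the metal cover plate off the sloping yellow terminal box and lay it flat on the blue mat, handle up, setting it down rather than dropping it. Then take the red test probe out of its stand and push it fully home in the red terminal, so that its collar sits on the terminal's face, and let go. Leave the black probe, the emergency-stop station and the mouse where they are.

Things in the scene. Friction and masses are not known exactly. Their poses are not given: they have to be found in the camera images.
- box: Fixed yellow terminal box on a black stand. Origin: on the bench, 80 mm straight below the centre of its sloping face; z up, y sideways. Face 110 mm up the slope x 170 mm along y, its outward normal 30 degrees from vertical towards the box's -x; top edge 108 mm high. Two 6 mm steel pins stand 14 mm out of it, 62 mm either side of centre in y; two terminals lie under the cover, 29 mm either side.
- cover: Loose aluminium plate, 100 (x) x 150 (y) x 5 mm, 0.22 kg, with a black handle block in the middle of its top, 40 (x) x 20 (y) x 36 mm tall. Origin: centre of its underside; z out of its top. Starts on the sloping face, its two 10 mm holes (62 mm either side of centre in y) over the pins; it must rise 14 mm along its z to clear them.
- cover_grip (a point): Grip point in the cover's handle block, 31 mm above the underside of the plate, 10 mm below the block's top; axes as the cover's.
- red_socket (a point): Centre of the mouth of the hole in the red terminal, a red 34 x 34 mm square 1 mm below the yellow face, on either side of the box. z points out along the hole's axis (30 degrees from vertical), y along the box. Hole 8.5 mm wide, 27 mm deep, with a 2 mm chamfer.
- black_socket (a point): The same for the black terminal, which stays empty.
- mat: Thin blue mat fixed on the bench, 160 (x) x 180 (y) x 3 mm. Origin: centre of its underside, on the bench.
- stand: Grey probe stand fixed on the bench, 50 (x) x 100 (y) x 32 mm, with two upright holes 28 mm either side of centre along y, holding the red and the black probe (which is in which varies). Origin: centre of its underside.
- red_probe: Loose cordless red test probe, 80 mm long, 0.06 kg. Origin: tip of its pin; z towards the handle. From the tip: steel pin 6 mm thick, 24 mm long, end tapered; red collar 22 mm across, 4 mm thick; round red handle 14 mm thick, from 28 to 80 mm. Starts upright in the stand, collar on the stand's top, tip 8 mm above the bench.
- red_probe_grip (a point): Grip point in the red probe's handle, 60 mm from the tip on its axis (20 mm below the handle's top).
- black_probe: A probe of the same shape, all black, in the other hole of the stand. To be left alone. Origin at its tip.
- estop: Loose emergency-stop station: yellow 72 x 72 x 55 mm box with a red mushroom button, 82 mm tall in all. To be left alone. Origin: centre of its underside.
- mouse: Black computer mouse, 105 x 60 x 30 mm, loose. To be left alone. Origin: centre of its underside.

How it is judged:
By the outcome, as a careful person would: the job done as asked, in the order asked, and still so for the second after the job is handed in, with the robot touching nothing.
It also fails if it takes over 61 s, if anything falls off the work surface, if the arm or the gripper's body presses on something with over 40 N, if the wrist force passes 120 N, or if a joint passes its speed limit or range.

ROBOT

A 6-joint arm with a two-finger parallel gripper is mounted at the origin on the work surface. World frame = base frame: x ahead of the robot, y to its left, z up, the work surface at z = 0. Lengths are in m, angles in rad, forces in N, time in s.
With the tool pointing down it reaches from about 0.375 to 0.975 m from the base axis. Payload 3.8 kg.
Tool frame: the origin (TCP) lies at the very end of the fingers, on their centre line; the grasp point (between the pads) lies 19 mm behind it; y points along the fingers, x is the direction in which the jaws open and shut, and the axes are right-handed (so a half turn about y gives the same grasp; the last joint's range is limited). The gripper opens to 85 mm and grips with 20 to 120 N. Pads are 22 mm wide; open, the fingers measure 114 mm over their backs; the gripper's body (76 mm by 85 mm) begins 54 mm behind the grasp point. The pads swing forward as they close: fully open they stand 13 mm farther back than shut.
Start: joints at [-0.037, 0.264, 1.604, -0, 1.274, -0.037], TCP at [0.675, -0, 0.231] pointing down, gripper open.
Joint ranges: [-2.63, 2.63], [-0.94, 2.18], [0.31, 2.57], [-1.31, 4.45], [0, 2.66], [-2.55, 2.55]. Speed limits (rad/s): [2.57, 2.57, 3.14, 3.14, 3.14, 3.14].

INTERFACE

Orientations are given as a rotation vector (axis times angle).
In Python, from workcell import bot, cams gives the robot as it stands.
- The arm moves only by the tool play_rows, never from a script. Its argument "motion" is a list of rows, each a list of 2 entries, a list of its own where there are three numbers: the shift along the world's x, y, z normalised to -1 to 1, where 1 is 400 mm, then the turn, a rotation vector about the world's x, y, z normalised to -1 to 1, where 1 is pi/4 rad. In form: [[[tx, ty, tz], [ax, ay, az]], ...]. A call has 1 to 10 rows; each row is the pose to reach, as a shift and turn from the pose commanded when the call began; what a row does not reach only later rows make up. A row lasts 1/8 s, in which the tool goes at most 62.5 mm and 10.7 degrees, less where a joint would pass 70% of its speed; a pose out of reach is approached as far as the arm can. A call with a number of a shift or a turn outside -1 to 1 is refused whole. A call with a gripper value outside its range is refused whole. "gripper" is the closure, from 0 (fully open) to 1 (shut), set as the call begins (left out, the last holds). The fingers move at their own pace and stop on an object; "squeeze" is the grip in N (left out, the last holds). Time passes only in rows, so rows that repeat a pose let the fingers close. It gives the time, the measured TCP pose, the force and the opening at its end, in the units of the state.
- bot.read_state(): the state, without advancing time (a new reading comes with each control period).
- cams.read_camera(name): name is "scene" or "side" or "wrist"; returns (picture, depth): 400x640x3 uint8, red, green, blue; 400x640 float32, m along the optical axis (not along the pixel's ray), 0 where there is no reading.
- cams.calibration(name): a dict with "mtx" (3x3 intrinsics, pixels), "R" (3x3) and "t" (3): a world point X has camera coordinates R X + t; the wrist camera has in their place "tool_from_camera" (4x4, takes a point from camera to tool coordinates, whose origin is the TCP and whose axes are the tool frame's). Camera axes: x right, y down, z forward; pixel columns grow to the right and rows downward; lengths in m; the calibration is good to about 2 mm. A picture is of the moment at which its call begins: read the wrist's pose just before it. calibration takes no time and is no camera call.
- bot.finish_job(): hands the job in, once; it reports no verdict.
Trained networks look in the newest picture that a camera, given by its name, has taken for a name from the list of things; names that differ only in an ending like _2 or _b are one class to them, and where a whole thing is asked for, a point or a joint stands for the part that bears it (a point fixed in the world has none). Each returns a list of dicts, best first, with "conf" (0 to 1); they miss things now and then, are a little off and sometimes report something else, mostly with a low value. They report only what shows in the picture. A call takes as long as a camera call.
- cams.recognise(camera, label): "xyz" ([x, y, z] in m, in the coordinates of the camera as it stood for that picture, good to about 4 mm: the middle of the surface that is visible of it).
- cams.regions_of(camera, label): "mask" (400x640 bool, what is visible of it).
- cams.mark_of(camera, label): "xyz" ([x, y, z] in m, in the coordinates of the camera as it stood for that picture, good to about 4 mm: a listed point, or the origin of a listed thing).
The state is a dict: "time": time; "q": joint angles; "joint_vel": joint speeds; "joint_torque": joint torques, N m; "tool_pos": TCP position; "tcp_rot": TCP orientation; "wrist_force": force on the tool from outside, world axes, zero at the start; "torque": the same for the moment, N m; "width": opening from 0.0 (shut) to 1.0 (fully open).
Only numpy, scipy, OpenCV 4.12 (cv2) and the standard library are available. Lean on these libraries where they do the work, as an engineer would, in place of code of your own. Each camera call takes 0.05 s, during which the arm holds its last target.

## Working session

There is one attempt and no reset: what is moved stays moved. The work goes in short steps, Python scripts to look and compute and a tool call to move; the robot and the scene stay as the last step left them, time stands still between calls to the robot, and variables do not carry over. Pictures are saved under pics/ and viewed, and the job is handed in when it is done.

Besides the shell and the picture viewer there is one more tool, called after "Emit:" in YAML: its name, and indented under it one key for each argument. play_rows: Moves the arm, as the interface text tells. Its arguments: {"type":"object","properties":{"motion":{"type":"array","items":{"type":"array"}},"gripper":{"type":"number"},"squeeze":{"type":"number"}},"required":["motion"]}

```bash
ls; mkdir -p pics
cat > h.py <<'E'
import numpy as np, cv2
from scipy.spatial.transform import Rotation as R
from workcell import bot, cams
def snap(n,fn):
    s=bot.read_state(); p,d=cams.read_camera(n); cv2.imwrite('pics/'+fn,cv2.cvtColor(p,cv2.COLOR_RGB2BGR)); return s,p,d
def pose(n,s=None):
    c=cams.calibration(n)
    if 'R' in c:
        Rm=np.array(c['R']); t=np.array(c['t']); T=np.eye(4); T[:3,:3]=Rm.T; T[:3,3]=-Rm.T@t; return T
    T=np.eye(4); T[:3,:3]=R.from_rotvec(s['tcp_rot']).as_matrix(); T[:3,3]=s['tool_pos']
    return T@np.array(c['tool_from_camera'])
def cloud(n,d,s=None):
    K=np.array(cams.calibration(n)['mtx']); v,u=np.indices(d.shape)
    P=np.stack([(u-K[0,2])/K[0,0]*d,(v-K[1,2])/K[1,1]*d,d],-1); T=pose(n,s)
    return P@T[:3,:3].T+T[:3,3]
def proj(n,X,s=None):
    K=np.array(cams.calibration(n)['mtx']); T=np.linalg.inv(pose(n,s)); X=np.atleast_2d(X)
    p=X@T[:3,:3].T+T[:3,3]; p=p@K.T; return p[:,:2]/p[:,2:]
def tow(n,x,s=None):
    T=pose(n,s); return T[:3,:3]@np.array(x)+T[:3,3]
E
python3 - <<'E'
from h import *
np.set_printoptions(precision=4,suppress=True)
for n in ['scene','side','wrist']:
    s,p,d=snap(n,n+'0.png'); np.save(n+'0.npy',d)
    print(n,pose(n,s)[:3,3],pose(n,s)[:3,2], cams.calibration(n)['mtx'][0][0])
    for l in (['box','cover','cover_grip','red_socket','mat','stand','red_probe','red_probe_grip','black_probe','estop','mouse'] if n!='wrist' else ['cover_grip','cover']):
        print(l,[(round(r['conf'],2),tow(n,r['xyz'],s)) for r in cams.mark_of(n,l)[:2]])
print(bot.read_state())
E
```

```text
pics
scene [ 1.2897 -0.418   0.9295] [-0.6066  0.3628 -0.7075] 434.04382729773306
box [(0.82, array([ 0.5832, -0.0182,  0.0035]))]
cover [(0.92, array([ 0.5871, -0.0144,  0.0802]))]
cover_grip [(0.68, array([ 0.5781, -0.0194,  0.1068]))]
red_socket []
mat [(0.78, array([0.4679, 0.2842, 0.0007]))]
stand [(0.78, array([ 0.4805, -0.3094,  0.0033]))]
red_probe [(0.53, array([ 0.4758, -0.2764,  0.0114]))]
red_probe_grip [(0.66, array([ 0.4693, -0.2787,  0.0679])), (0.2, array([ 0.7191, -0.2663, -0.0004]))]
black_probe [(0.69, array([ 0.4895, -0.3373,  0.0083]))]
estop [(0.6, array([0.6878, 0.2472, 0.0006]))]
mouse [(0.73, array([ 0.7201, -0.2671, -0.0022])), (0.35, array([ 0.5866, -0.021 ,  0.0056]))]
side [ 0.2744 -0.8842  0.7396] [ 0.2576  0.7698 -0.5839] 497.56305327689745
box []
cover [(0.89, array([ 0.5908, -0.0185,  0.081 ]))]
cover_grip [(0.68, array([ 0.5709, -0.0264,  0.1065]))]
red_socket []
mat [(0.76, array([0.4644, 0.2829, 0.002 ]))]
stand [(0.7, array([ 0.4831, -0.3096,  0.0032]))]
red_probe [(0.5, array([ 0.4718, -0.2903,  0.0028]))]
red_probe_grip [(0.73, array([ 0.7139, -
[... 203 characters left out ...]
.0004]))]
mouse [(0.94, array([ 0.7141, -0.2683,  0.    ]))]
wrist [0.6755 0.0713 0.3735] [-0.0001 -0.2818 -0.9595] 293.78512309773765
cover_grip [(0.87, array([ 0.5731, -0.0209,  0.1033]))]
cover [(0.68, array([ 0.5894, -0.0177,  0.0787]))]
{'time': 1.35, 'q': array([-0.0368,  0.2639,  1.604 , -0.    ,  1.2737, -0.0369]), 'joint_vel': array([ 0.0012,  0.0001,  0.0002,  0.0016, -0.0013,  0.0007]), 'joint_torque': array([ -0.001 , -51.5055, -36.7716,  -0.0004,   0.0008,  -0.    ]), 'tool_pos': array([0.675 , 0.    , 0.2313]), 'tcp_rot': array([-1.5708, -0.    ,  0.    ]), 'wrist_force': array([ 0.163 , -0.4754, -0.7177]), 'torque': array([0.0019, 0.0214, 0.0096]), 'width': 1.0018367120973692}
```

View pics/scene0.png

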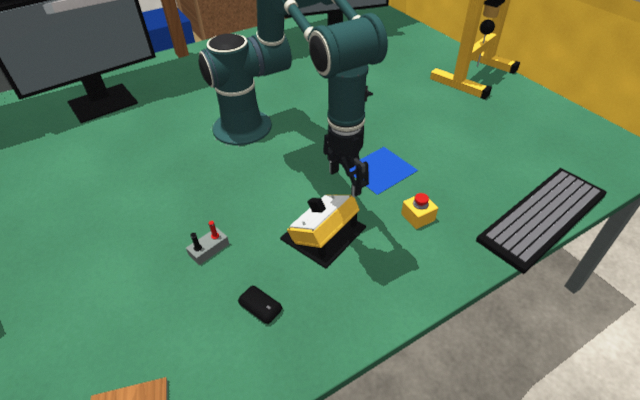

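View pics/side0.png

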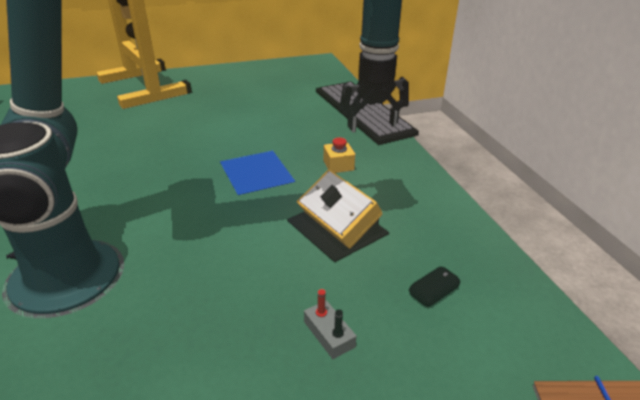

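View pics/wrist0.png

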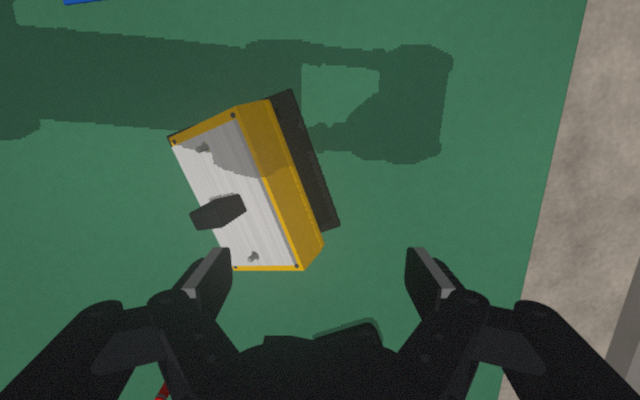

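Run:
```python
from h import *
np.set_printoptions(precision=4,suppress=True)
for n in ['wrist','scene','side']:
    s,p,d=snap(n,n+'1.png'); C=cloud(n,d,s)
    for l in ['cover','mat','stand','red_probe','black_probe','estop']:
        if n=='wrist' and l!='cover': continue
        r=cams.regions_of(n,l)
        if not r: print(n,l,None); continue
        m=r[0]['mask']&(d>0); P=C[m]
        np.save(f'{n}_{l}.npy',P)
        if l=='cover':
            Q=P
            for k in range(12):
                c=np.median(Q,0) if k==0 else Q.mean(0); nn=np.linalg.svd(Q-c,full_matrices=False)[2][2]; nn*=np.sign(nn[2]); e=(P-c)@nn; Q=P[abs(e)<max(.0025,.02*.7**k)]
            print(n,'plane',c,nn,len(Q),'tilt',np.degrees(np.arccos(nn[2])),'yaw',np.degrees(np.arctan2(-nn[1],-nn[0])), 'rms',e[abs(e)<.0025].std())
            # in plane rect
            yb=np.cross(nn,[0,0,1]);yb/=np.linalg.norm(yb); xb=np.cross(yb,nn)
            uv=np.c_[(Q-c)@xb,(Q-c)@yb].astype(np.float32); rc=cv2.minAreaRect(uv); print(rc, 'x',xb,'y',yb)
            H=P[((P-c)@nn>.03)&((P-c)@nn<.045)]; print('handle top',len(H),H.mean(0), np.percentile((P-c)@nn,99))
            if len(H)>10:
                uv=np.c_[(H-c)@xb,(H-c)@yb].astype(np.float32); print(cv2.minAreaRect(uv))
        else:
            z=P[:,2]; print(n,l,r[0]['conf'],P.mean(0),'zr',np.percentile(z,[2,98]))
            Q=P
            if l=='stand': Q=P[(z>.025)&(z<.036)]
            if l in('mat','stand') : print(cv2.minAreaRect(Q[:,:2].astype(np.float32)))
            if 'probe' in l:
                Q=P[(z>.045)]; print('handle',Q.mean(0))
```

```text
wrist plane [ 0.5906 -0.0108  0.0887] [-0.4689 -0.1682  0.8671] 8189 tilt 29.876396125612004 yaw 19.73920874000646 rms 0.0005389308354074311
((-0.009206648916006088, -0.006820909678936005), (0.1502486914396286, 0.10210008174180984), 89.8681411743164) x [0.8162 0.2929 0.4981] y [-0.3377  0.9412  0.    ]
handle top 634 [ 0.5721 -0.0235  0.1168] 0.03632596318133053
((-0.008326113224029541, -0.0064904820173978806), (0.040184177458286285, 0.01966072805225849), 0.06375598907470703)
scene plane [ 0.5962 -0.0243  0.0887] [-0.4708 -0.1698  0.8657] 722 tilt 30.0353839360604 yaw 19.835885834870272 rms 0.0009913400932347418
((-0.008346088230609894, 0.006757467985153198), (0.10415097326040268, 0.15031464397907257), 0.3387153148651123) x [0.8144 0.2938 0.5005] y [-0.3393  0.9407  0.    ]
handle top 60 [ 0.5759 -0.0258  0.1177] 0.036600742355664684
((-0.0045723263174295425, 0.00620296411216259), (0.03594141826033592, 0.021723635494709015), 0.5901605486869812)
scene mat 0.86 [0.4792 0.2936 0.0078] zr [-0.002   0.0077]
((0.5392879843711853, 0.1748645156621933), (0.19271768629550934, 0.504636704921722
[... 820 characters left out ...]
066
((0.0008252747356891632, 0.007151241879910231), (0.02282695099711418, 0.040141377598047256), 88.31827545166016)
side mat 0.6 [0.4612 0.2752 0.0042] zr [0.0009 0.0073]
((0.4636937081813812, 0.2823188900947571), (0.1622343510389328, 0.1869155466556549), 6.570739269256592)
side stand 0.86 [ 0.4741 -0.3253  0.0263] zr [0.0013 0.0353]
((0.47762930393218994, -0.3120512366294861), (0.05183809995651245, 0.10314358025789261), 15.242317199707031)
side red_probe 0.61 [ 0.4698 -0.2885  0.0593] zr [0.0326 0.09  ]
handle [ 0.4699 -0.2889  0.0723]
side black_probe 0.62 [ 0.4837 -0.3428  0.0611] zr [0.0336 0.0897]
handle [ 0.4834 -0.3429  0.0708]
side estop 0.72 [0.6839 0.2257 0.0449] zr [0.0056 0.0836]
```

```bash
cat >> h.py <<'E'
th=np.radians(30); ya=np.radians(19.75)
N=np.array([-np.sin(th)*np.cos(ya),-np.sin(th)*np.sin(ya),np.cos(th)])
YB=np.array([-np.sin(ya),np.cos(ya),0]); XB=np.cross(YB,N)
def tool(x,y): # x jaw, y approach
    x=np.array(x,float);y=np.array(y,float);x/=np.linalg.norm(x);y/=np.linalg.norm(y);return np.c_[x,y,np.cross(x,y)]
def cmd(p0,R0,p1,R1):
    t=(np.array(p1)-p0)/.4; w=R.from_matrix(R1@R0.T).as_rotvec(); 
    print('shift',t.round(4),'turn',(w/(np.pi/4)).round(4),'dist mm',np.linalg.norm(t)*400,'deg',np.degrees(np.linalg.norm(w)))
E
python3 - <<'E'
from h import *
np.set_printoptions(precision=4,suppress=True)
s=bot.read_state(); R0=R.from_rotvec(s['tcp_rot']).as_matrix(); p0=s['tool_pos']
G=np.array([.5732,-.0243,.1067]); R1=tool(-YB,-N); tc=G-.019*N
for R1 in (tool(-YB,-N),tool(YB,-N)):
  print('A');cmd(p0,R0,tc+.09*N,R1)
w=R.from_matrix(tool(-YB,-N)@R0.T).as_rotvec()
print(w/2/(np.pi/4), tc, tc+.09*N, N)
E
```

```text
A
shift [-0.338  -0.0908 -0.1577] turn [ 0.5802 -0.4082 -1.5234] dist mm 153.55850241412597 deg 75.62327994795787
A
shift [-0.338  -0.0908 -0.1577] turn [-0.4477 -0.6365  2.3752] dist mm 153.55850241412597 deg 112.47413601475763
[ 0.2901 -0.2041 -0.7617] [ 0.5821 -0.0211  0.0902] [ 0.5398 -0.0363  0.1682] [-0.4706 -0.169   0.866 ]
```

Emit:
play_rows:
  motion:
    - [[-0.15,-0.05,0.05],[0.29,-0.204,-0.762]]
    - [[-0.3,-0.09,0.05],[0.29,-0.204,-0.762]]
    - [[-0.3,-0.09,0.05],[0.29,-0.204,-0.762]]
    - [[-0.3,-0.09,0.05],[0.29,-0.204,-0.762]]
    - [[-0.3,-0.09,0.05],[0.29,-0.204,-0.762]]
  gripper: 0
  squeeze: 60

```text
time: 2.78
tool_pos: [0.5542, -0.0365, 0.2514]
tcp_rot: [-1.29, 0.333, -0.576]
wrist_force: [1.2, 0.2, 1.0]
width: 1.001
```

Run:
```python
from h import *
np.set_printoptions(precision=4,suppress=True)
s=bot.read_state(); R0=R.from_rotvec(s['tcp_rot']).as_matrix(); p0=s['tool_pos']
G=np.array([.5732,-.0243,.1067]); tc=G-.019*N
print(s['time'],s['q'],p0); cmd(p0,R0,tc+.09*N,tool(-YB,-N))
```

```text
2.775 [-0.2442 -0.0988  1.9816  0.2404  1.0974  0.2657] [ 0.5542 -0.0365  0.2514]
shift [-0.0359  0.0004 -0.2081] turn [ 0.2907 -0.2043 -0.761 ] dist mm 84.48097905493384 deg 37.794787614068326
```

Emit:
play_rows:
  motion:
    - [[-0.01,0,-0.05],[0.15,-0.1,-0.38]]
    - [[-0.036,0,-0.1],[0.291,-0.204,-0.761]]
    - [[-0.036,0,-0.1],[0.291,-0.204,-0.761]]
    - [[-0.036,0,-0.1],[0.291,-0.204,-0.761]]
    - [[-0.036,0,-0.1],[0.291,-0.204,-0.761]]
    - [[-0.036,0,-0.1],[0.291,-0.204,-0.761]]

```text
time: 3.52
tool_pos: [0.5414, -0.0359, 0.2119]
tcp_rot: [-0.909, 0.636, -1.104]
wrist_force: [-0.6, 0.3, -0.3]
width: 0.998
```

Run:
```python
from h import *
np.set_printoptions(precision=4,suppress=True)
s,p,d=snap('wrist','w2.png'); R0=R.from_rotvec(s['tcp_rot']).as_matrix(); p0=s['tool_pos']
C=cloud('wrist',d,s)
G=np.array([.5732,-.0243,.1067]); tc=G-.019*N
print(s['time'],s['q'],p0)
for k in (.05,0): cmd(p0,R0,tc+k*N,tool(-YB,-N))
# handle top: points in plane near
c=np.array([.5854,-.0199,.0841]); P=C[d>0]; h=(P-c)@N; x=(P-c)@XB; y=(P-c)@YB
m=(h>.033)&(h<.04)&(abs(x)<.04)&(abs(y)<.03); print(m.sum()); uv=np.c_[x,y][m].astype(np.float32); print(cv2.minAreaRect(uv),h[m].mean())
m=(h>.01)&(h<.04)&(abs(x)<.05)&(abs(y)<.04); print('y edges',np.percentile(y[m],[2,98]))
print([(r['conf'],tow('wrist',r['xyz'],s)) for r in cams.mark_of('wrist','cover_grip')])
```

```text
3.525 [-0.3103 -0.2495  2.2456  0.4544  0.7697  0.6432] [ 0.5414 -0.0359  0.2119]
shift [ 0.0431  0.016  -0.196 ] turn [ 0.0008  0.0005 -0.004 ] dist mm 80.52928198759452 deg 0.18596497097789377
shift [ 0.102   0.0371 -0.3042] turn [ 0.0008  0.0005 -0.004 ] dist mm 129.20731494276995 deg 0.18596497097789377
970
((0.0006380435079336166, 0.0002795914188027382), (0.03989740088582039, 0.01971561647951603), 0.45379963517189026) 0.03579697590729017
y edges [-0.0095  0.0098]
[(0.96, array([ 0.5712, -0.0215,  0.1026]))]
```

View pics/w2.png

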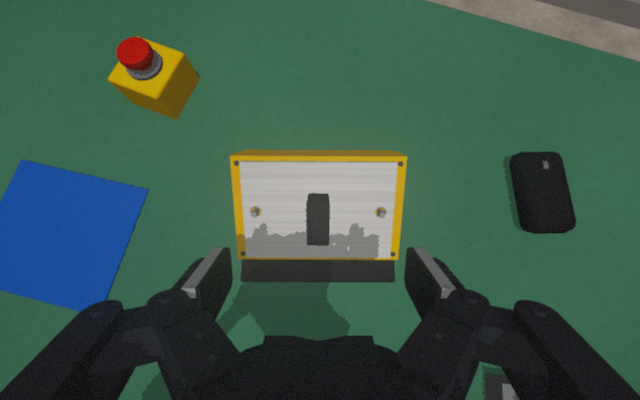

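Emit:
play_rows:
  motion:
    - [[0.02,0.008,-0.1],[0,0,-0.004]]
    - [[0.043,0.016,-0.196],[0,0,-0.004]]
    - [[0.06,0.022,-0.228],[0,0,-0.004]]
    - [[0.08,0.029,-0.264],[0,0,-0.004]]
    - [[0.102,0.037,-0.304],[0,0,-0.004]]
    - [[0.102,0.037,-0.304],[0,0,-0.004]]
    - [[0.102,0.037,-0.304],[0,0,-0.004]]
  gripper: 0.4

```text
time: 4.5
tool_pos: [0.5822, -0.0213, 0.0908]
tcp_rot: [-0.906, 0.639, -1.109]
wrist_force: [0.2, 0.5, -0.1]
width: 0.603
```

Run:
```python
from h import *
np.set_printoptions(precision=4,suppress=True)
# mat from w2
im=cv2.imread('pics/w2.png')
s=bot.read_state(); R0=R.from_rotvec(s['tcp_rot']).as_matrix(); p0=s['tool_pos']
G=np.array([.5732,-.0243,.1067]); tc=G-.019*N
cmd(p0,R0,tc,tool(-YB,-N)); print(s['wrist_force'],s['width'])
s2,p,d=snap('side','s2.png'); C=cloud('side',d)
hsv=cv2.cvtColor(p,cv2.COLOR_RGB2HSV); m=(hsv[...,0]>105)&(hsv[...,0]<130)&(hsv[...,1]>140)&(d>0)
n,l,st,_=cv2.connectedComponentsWithStats(m.astype(np.uint8)); 
for k in range(1,n):
    if st[k,4]>300:
        P=C[l==k]; print(st[k],cv2.minAreaRect(P[:,:2].astype(np.float32)),P[:,2].mean())
```

```text
shift [-0.0001  0.0006 -0.0014] turn [-0.0005  0.0017  0.003 ] dist mm 0.6310398196057247 deg 0.1578403110169055
[ 0.1665  0.5401 -0.092 ] 0.6027558242733007
[ 221  151   74   43 1998] ((0.46350979804992676, 0.27944087982177734), (0.15960821509361267, 0.18444757163524628), 6.552781581878662) 0.004211527047418295
```

View pics/s2.png

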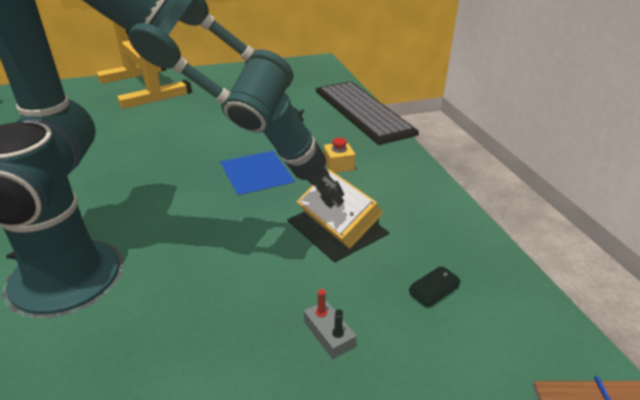

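Emit:
play_rows:
  motion:
    - [[0,0,0],[0,0,0]]
    - [[0,0,0],[0,0,0]]
    - [[0,0,0],[0,0,0]]
    - [[0,0,0],[0,0,0]]
    - [[0,0,0],[0,0,0]]
  gripper: 1
  squeeze: 70

```text
time: 5.18
tool_pos: [0.5817, -0.0214, 0.0907]
tcp_rot: [-0.906, 0.639, -1.109]
wrist_force: [-4.3, -1.2, 6.0]
width: 0.223
```

Emit:
play_rows:
  motion:
    - [[-0.012,-0.004,0.022],[0,0,0]]
    - [[-0.024,-0.009,0.043],[0,0,0]]
    - [[-0.035,-0.013,0.065],[0,0,0]]
    - [[-0.047,-0.017,0.087],[0,0,0]]
    - [[-0.094,-0.034,0.173],[0,0,0]]
    - [[-0.141,-0.051,0.26],[0,0,0]]
    - [[-0.141,-0.051,0.26],[0,0,0]]

```text
time: 6.05
tool_pos: [0.5264, -0.0429, 0.1981]
tcp_rot: [-0.905, 0.634, -1.114]
wrist_force: [-0.0, -0.5, -1.8]
width: 0.22
```

Run:
```python
from h import *
np.set_printoptions(precision=4,suppress=True)
s=bot.read_state(); print(s['wrist_force'],s['width'],s['q'])
snap('wrist','w3.png')
R0=R.from_rotvec(s['tcp_rot']).as_matrix(); p0=s['tool_pos']
a=np.radians(6.5); R1=tool([np.sin(a),-np.cos(a),0],[0,0,-1])
M=np.array([.464,.281,.003]); grip=M+[0,0,.031]; cmd(p0,R0,grip+[0,0,-.019]+np.array([0,0,.1]),R1)
for c in ['scene','side']:
  s2,p,d=snap(c,c+'3.png'); print([(r['conf'],tow(c,r['xyz'],s)) for r in cams.mark_of(c,'red_socket')])
```

```text
[-0.0465 -0.4937 -1.769 ] 0.2200709442653719 [-0.3383 -0.269   2.2892  0.4789  0.7508  0.5983]
shift [-0.1561  0.8098 -0.2077] turn [-0.1469  0.6597 -0.2839] dist mm 340.1821001204466 deg 32.98597956766841
[(0.56, array([0.5796, 0.0124, 0.0793]))]
[(0.55, array([0.5787, 0.0087, 0.0731]))]
```

View pics/w3.png

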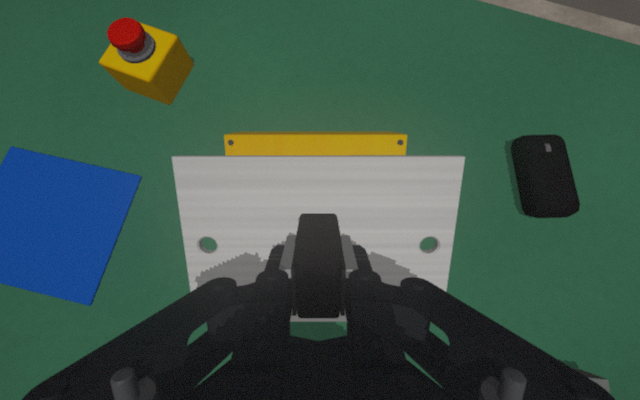

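View pics/scene3.png

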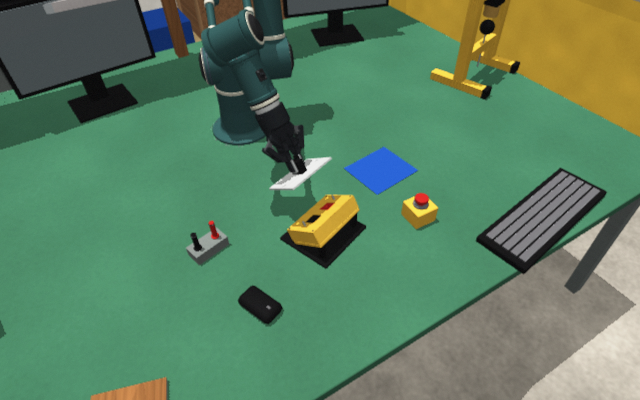

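Emit:
play_rows:
  motion:
    - [[-0.03,0.14,0.03],[-0.03,0.13,-0.06]]
    - [[-0.06,0.28,0.03],[-0.06,0.26,-0.12]]
    - [[-0.09,0.42,0.03],[-0.09,0.4,-0.18]]
    - [[-0.12,0.56,0],[-0.12,0.53,-0.23]]
    - [[-0.15,0.7,-0.1],[-0.147,0.66,-0.284]]
    - [[-0.156,0.81,-0.2],[-0.147,0.66,-0.284]]
    - [[-0.156,0.81,-0.208],[-0.147,0.66,-0.284]]
    - [[-0.156,0.81,-0.208],[-0.147,0.66,-0.284]]

```text
time: 7.3
tool_pos: [0.4596, 0.2833, 0.1062]
tcp_rot: [-1.27, 1.134, -1.116]
wrist_force: [0.2, -0.7, -1.2]
width: 0.219
```

Run:
```python
from h import *
np.set_printoptions(precision=4,suppress=True)
s=bot.read_state(); print(s['wrist_force'],s['width'],s['q'],s['joint_vel'])
s,p,d=snap('wrist','w4.png'); C=cloud('wrist',d,s)
R0=R.from_rotvec(s['tcp_rot']).as_matrix(); p0=s['tool_pos']
a=np.radians(6.5); R1=tool([np.sin(a),-np.cos(a),0],[0,0,-1])
M=np.array([.464,.281,.003]); cmd(p0,R0,M+[0,0,.012],R1)
# cover plane and mat edges
r=cams.regions_of('wrist','cover')
P=C[r[0]['mask']&(d>0)]; print(len(P)); P=P[abs(P[:,2]-np.median(P[:,2]))<.02]; c=P.mean(0)
for k in range(6):
    nn=np.linalg.svd(P-c,full_matrices=False)[2][2]; e=(P-c)@nn; P=P[abs(e)<.003]; c=P.mean(0)
nn*=np.sign(nn[2]);print('cover plane',c,nn)
print(cv2.minAreaRect(P[:,:2].astype(np.float32)))
```

```text
[ 0.206  -0.6841 -1.1985] 0.2186166623449862 [0.5015 0.1304 2.0081 0.0087 1.0146 1.952 ] [-0.0437 -0.0505 -0.0184 -0.0227  0.0226 -0.0168]
shift [ 0.0109 -0.0058 -0.228 ] turn [-0.0013 -0.0173 -0.0028] dist mm 91.3369209386225 deg 0.7902193550522912
33378
cover plane [0.4799 0.2857 0.0982] [ 0.0147 -0.0015  0.9999]
((0.4600018560886383, 0.2832121253013611), (0.10065735876560211, 0.15070517361164093), 6.818695545196533)
```

View pics/w4.png

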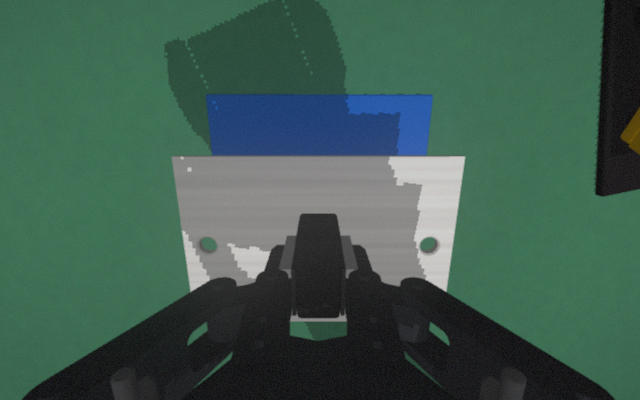

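Emit:
play_rows:
  motion:
    - [[0,0,-0.08],[0,-0.01,0]]
    - [[0,0,-0.15],[0,-0.01,0]]
    - [[0,0,-0.19],[0,-0.01,0]]
    - [[0,0,-0.2],[0,-0.01,0]]
    - [[0,0,-0.2],[0,-0.01,0]]
    - [[0,0,-0.2],[0,-0.01,0]]

```text
time: 8.15
tool_pos: [0.4637, 0.2829, 0.0318]
tcp_rot: [-1.254, 1.126, -1.124]
wrist_force: [-0.3, 0.0, -2.1]
width: 0.223
```

Run:
```python
from h import *
np.set_printoptions(precision=4,suppress=True)
s=bot.read_state(); print(s['wrist_force'],s['width'])
s,p,d=snap('wrist','w5.png'); C=cloud('wrist',d,s)
R0=R.from_rotvec(s['tcp_rot']).as_matrix(); p0=s['tool_pos']
a=np.radians(6.5); R1=tool([np.sin(a),-np.cos(a),0],[0,0,-1])
M=np.array([.464,.281,.003]); cmd(p0,R0,M+[0,0,.012],R1)
r=cams.regions_of('wrist','cover')
P=C[r[0]['mask']&(d>0)]; print(len(P)); P=P[abs(P[:,2]-np.median(P[:,2]))<.02]; c=P.mean(0)
for k in range(6):
    nn=np.linalg.svd(P-c,full_matrices=False)[2][2]; e=(P-c)@nn; P=P[abs(e)<.003]; c=P.mean(0)
nn*=np.sign(nn[2]);print('cover plane',c,nn)
print(cv2.minAreaRect(P[:,:2].astype(np.float32)))
hsv=cv2.cvtColor(p,cv2.COLOR_RGB2HSV); m=(hsv[...,0]>105)&(hsv[...,0]<130)&(hsv[...,1]>140)&(d>0)
print('mat z',np.median(C[m][:,2]),C[m].min(0),C[m].max(0)); g=(hsv[...,0]>60)&(hsv[...,0]<90)&(d>0)&(hsv[...,1]>60); print('bench',np.median(C[g][:,2]))
```

```text
[-0.2608  0.0299 -2.1312] 0.22288365469448765
shift [ 0.0006 -0.0047 -0.042 ] turn [-0.0069  0.0044  0.002 ] dist mm 16.904340970938907 deg 0.3767687545882703Traceback (most recent call last):
  File "<stdin>", line 9, in <module>
IndexError: list index out of range
```

View pics/w5.png

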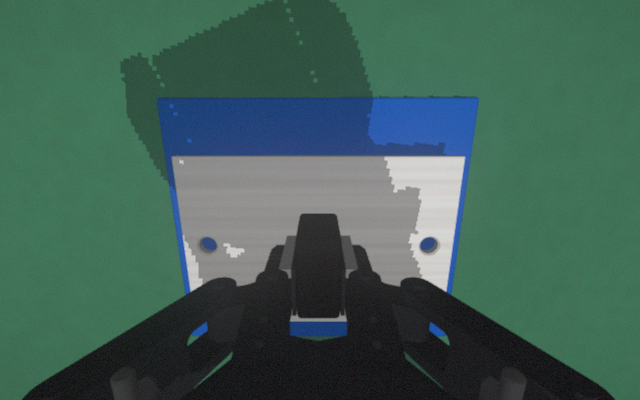

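Emit:
play_rows:
  motion:
    - [[0,0,-0.01],[0,0,0]]
    - [[0,0,-0.02],[0,0,0]]
    - [[0,0,-0.02],[0,0,0]]
    - [[0,0,-0.02],[0,0,0]]

```text
time: 8.75
tool_pos: [0.4625, 0.2824, 0.0223]
tcp_rot: [-1.256, 1.127, -1.124]
wrist_force: [-0.2, 0.7, -1.9]
width: 0.223
```

Run:
```python
from h import *
np.set_printoptions(precision=4,suppress=True)
s=bot.read_state(); print(s['wrist_force'],s['tool_pos'])
s,p,d=snap('wrist','w6.png'); C=cloud('wrist',d,s)
R0=R.from_rotvec(s['tcp_rot']).as_matrix(); p0=s['tool_pos']
hsv=cv2.cvtColor(p,cv2.COLOR_RGB2HSV); m=(hsv[...,0]>105)&(hsv[...,0]<130)&(hsv[...,1]>140)&(d>0)
m[:98]=0;print('mat z',np.median(C[m][:,2]))
g=(hsv[...,1]<40)&(hsv[...,2]>90)&(d>0); g[:150]=0; P=C[g]; z=np.median(P[:,2]); P=P[abs(P[:,2]-z)<.006]; print('cover top z',z, np.linalg.svd(P-P.mean(0),full_matrices=False)[2][2],cv2.minAreaRect(P[:,:2].astype(np.float32)))
```

```text
[-0.197   0.6665 -1.8802] [0.4625 0.2824 0.0223]
mat z 0.002615367282137862
cover top z 0.01462574469941752 [ 0.0005  0.0045 -1.    ] ((0.46286171674728394, 0.2822939157485962), (0.10050410032272339, 0.15092997252941132), 6.395752906799316)
```

Emit:
play_rows:
  motion:
    - [[0,0,-0.006],[0,0,0]]
    - [[0,0,-0.011],[0,0,0]]
    - [[0,0,-0.0135],[0,0,0]]
    - [[0,0,-0.015],[0,0,0]]
    - [[0,0,-0.016],[0,0,0]]
    - [[0,0,-0.016],[0,0,0]]

```text
time: 9.55
tool_pos: [0.4626, 0.2824, 0.0161]
tcp_rot: [-1.256, 1.127, -1.124]
wrist_force: [0.0, 0.5, -0.5]
width: 0.22
```

Emit:
play_rows:
  motion:
    - [[0,0,-0.001],[0,0,0]]
    - [[0,0,-0.002],[0,0,0]]
    - [[0,0,-0.002],[0,0,0]]

```text
time: 9.93
tool_pos: [0.4627, 0.2825, 0.0155]
tcp_rot: [-1.256, 1.127, -1.124]
wrist_force: [-0.4, -0.0, -0.4]
width: 0.219
```

Run:
```python
from h import *
np.set_printoptions(precision=4,suppress=True)
s,p,d=snap('wrist','w7.png'); C=cloud('wrist',d,s); print(s['wrist_force'],s['torque'])
hsv=cv2.cvtColor(p,cv2.COLOR_RGB2HSV)
g=(hsv[...,1]<40)&(hsv[...,2]>90)&(d>0); g[:150]=0; P=C[g]; z=np.median(P[:,2]); P=P[abs(P[:,2]-z)<.006]; print('cover top z',z, np.linalg.svd(P-P.mean(0),full_matrices=False)[2][2])
m=(hsv[...,0]>105)&(hsv[...,0]<130)&(hsv[...,1]>140)&(d>0)
m[:98]=0;print('mat z',np.median(C[m][:,2]))
```

```text
[-0.4181 -0.0399 -0.3615] [-0.1222  0.0758  0.0175]
cover top z 0.007814333029784237 [ 0.0006  0.0032 -1.    ]
mat z 0.002607692102036499
```

Emit:
play_rows:
  motion:
    - [[0,0,-0.001],[0,0,0]]
    - [[0,0,-0.001],[0,0,0]]

```text
time: 10.22
tool_pos: [0.4627, 0.2825, 0.0153]
tcp_rot: [-1.256, 1.127, -1.124]
wrist_force: [-2.3, 0.3, 5.1]
width: 0.223
```

Emit:
play_rows:
  motion:
    - [[0,0,0],[0,0,0]]
    - [[0,0,0],[0,0,0]]
    - [[0,0,0],[0,0,0]]
    - [[0,0,0.02],[0,0,0]]
    - [[0,0,0.08],[0,0,0]]
    - [[0,0,0.2],[0,0,0]]
    - [[0,0,0.33],[0,0,0]]
    - [[0,0,0.4],[0,0,0]]
  gripper: 0.4

```text
time: 11.22
tool_pos: [0.4641, 0.2833, 0.1791]
tcp_rot: [-1.251, 1.125, -1.125]
wrist_force: [0.7, 0.6, 0.2]
width: 0.603
```

Run:
```python
from h import *
np.set_printoptions(precision=4,suppress=True)
s,p,d=snap('wrist','w8.png'); print(s['tool_pos'],s['q'])
C=cloud('wrist',d,s); hsv=cv2.cvtColor(p,cv2.COLOR_RGB2HSV)
g=(hsv[...,1]<40)&(hsv[...,2]>90)&(d>0); P=C[g]; P=P[abs(P[:,2]-.008)<.005]; print('cover top',np.median(P,0), np.linalg.svd(P-P.mean(0),full_matrices=False)[2][2],cv2.minAreaRect(P[:,:2].astype(np.float32)))
m=(hsv[...,0]>105)&(hsv[...,0]<130)&(hsv[...,1]>140)&(d>0)
Q=C[m]; print('mat',np.median(Q,0),cv2.minAreaRect(Q[:,:2].astype(np.float32)))
for n in ['scene','side']:
    s2,p,d=snap(n,n+'4.png'); C=cloud(n,d)
    for l in ['red_socket','black_socket','red_probe_grip']: print(n,l,[(round(r['conf'],2),tow(n,r['xyz'])) for r in cams.mark_of(n,l)[:2]])
R0=R.from_rotvec(s['tcp_rot']).as_matrix(); p0=s['tool_pos']
G=np.array([.472,-.286,.068]); b=np.radians(14.7)
for x in ([np.cos(b),np.sin(b),0],[-np.cos(b),-np.sin(b),0],[-np.sin(b),np.cos(b),0],[np.sin(b),-np.cos(b),0]):
    cmd(p0,R0,G+[0,0,.15],tool(x,[0,0,-1]))
```

```text
[0.4641 0.2833 0.1791] [0.5002 0.0501 1.949  0.0034 1.1339 1.9574]
cover top [0.4685 0.2829 0.0076] [-0.0003 -0.0001  1.    ] ((0.4623430669307709, 0.2822829484939575), (0.1014416441321373, 0.149534210562706), 6.476110935211182)
mat [0.5107 0.2862 0.0026] ((0.4631188213825226, 0.2824251651763916), (0.16036199033260345, 0.1802539974451065), 6.5777106285095215)
scene red_socket [(0.36, array([0.5791, 0.0119, 0.0805]))]
scene black_socket [(0.63, array([ 0.602 , -0.0472,  0.0848]))]
scene red_probe_grip [(0.4, array([ 0.4672, -0.2778,  0.0642]))]
side red_socket [(0.74, array([0.5785, 0.0083, 0.0765]))]
side black_socket [(0.76, array([ 0.5946, -0.0487,  0.0788]))]
side red_probe_grip [(0.66, array([ 0.4714, -0.2851,  0.0656]))]
shift [ 0.0196 -1.4231  0.0973] turn [-0.0132 -0.0017  2.1839] dist mm 570.6358354276077 deg 98.27685567555419
shift [ 0.0196 -1.4231  0.0973] turn [-0.0016  0.0127 -1.8161] dist mm 570.6358354276077 deg 81.72559494948177
shift [ 0.0196 -1.4231  0.0973] turn [ 0.0108  0.0139 -3.8161] dist mm 570.6358354276077 deg 171.72428099304247
shift [ 0.0196 -1.4231  0.0973] turn [-0.0093  0.0072  0.1839] dist mm 570.6358354276077 deg 8.292550420022643
```

View pics/w8.png

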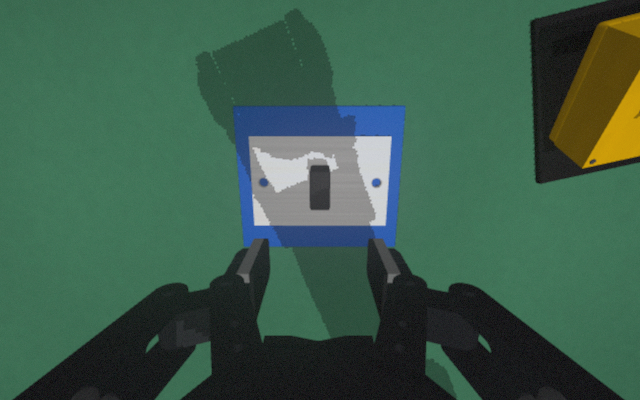

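View pics/side4.png

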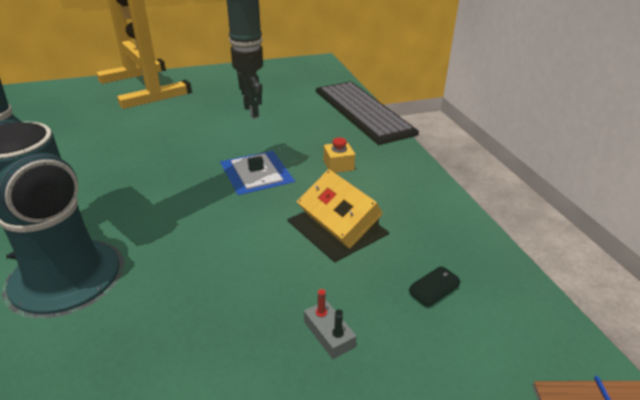

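Emit:
play_rows:
  motion:
    - [[0.03,-0.08,0.1],[0,0,0.2]]
    - [[0.03,-0.22,0.12],[0,0,0.4]]
    - [[0.03,-0.36,0.12],[0,0,0.6]]
    - [[0.03,-0.5,0.12],[0,0,0.8]]
    - [[0.03,-0.64,0.12],[0,0,0.99]]
    - [[0.03,-0.76,0.12],[0,0,0.99]]
  gripper: 0.3

```text
time: 12.42
tool_pos: [0.4738, -0.0234, 0.2219]
tcp_rot: [-1.502, 0.536, -0.529]
wrist_force: [0.5, -0.8, -0.6]
width: 0.703
```

Emit:
play_rows:
  motion:
    - [[0,-0.12,0],[0,0,0.2]]
    - [[0,-0.24,0],[0,0,0.4]]
    - [[0,-0.36,0],[0,0,0.6]]
    - [[0,-0.5,0],[0,0,0.8]]
    - [[-0.01,-0.64,-0.06],[0,0,0.99]]
    - [[-0.01,-0.66,-0.1],[0,0,0.99]]

```text
time: 13.18
tool_pos: [0.4694, -0.2883, 0.1808]
tcp_rot: [-1.567, -0.068, 0.078]
wrist_force: [-0.3, 0.4, -0.1]
width: 0.698
```

Run:
```python
from h import *
np.set_printoptions(precision=4,suppress=True)
s,p,d=snap('wrist','w9.png'); R0=R.from_rotvec(s['tcp_rot']).as_matrix(); p0=s['tool_pos']
print(s['q'],p0); C=cloud('wrist',d,s); b=np.radians(14.7)
cmd(p0,R0,[.472,-.286,.17],tool([np.cos(b),np.sin(b),0],[0,0,-1]))
for l in ['red_probe','black_probe','stand']:
    print(l,[(round(r['conf'],2),tow('wrist',r['xyz'],s)) for r in cams.mark_of('wrist',l)[:2]])
    for r in cams.regions_of('wrist',l)[:1]:
        P=C[r['mask']&(d>0)]; 
        if 'probe' in l:
            T=P[P[:,2]>.083]; print('top',len(T),T.mean(0)); print(cv2.minEnclosingCircle(T[:,:2].astype(np.float32)) if len(T) else 0)
```

```text
[-0.5949  0.0722  1.9222 -0.0021  1.1536 -0.6868] [ 0.4694 -0.2883  0.1808]
shift [ 0.0065  0.0058 -0.027 ] turn [-0.0019 -0.0082  0.2086] dist mm 11.346718767567934 deg 9.392818938492708
red_probe [(0.84, array([ 0.472 , -0.2857,  0.0084]))]
top 230 [ 0.4713 -0.283   0.0872]
((0.47140923142433167, -0.2837175726890564), 0.007203156128525734)
black_probe [(0.86, array([ 0.4808, -0.3385,  0.0099]))]
top 198 [ 0.4852 -0.3365  0.0871]
((0.4850996136665344, -0.3372042179107666), 0.007114239037036896)
stand [(0.71, array([ 0.4827, -0.3092, -0.0017]))]
```

View pics/w9.png

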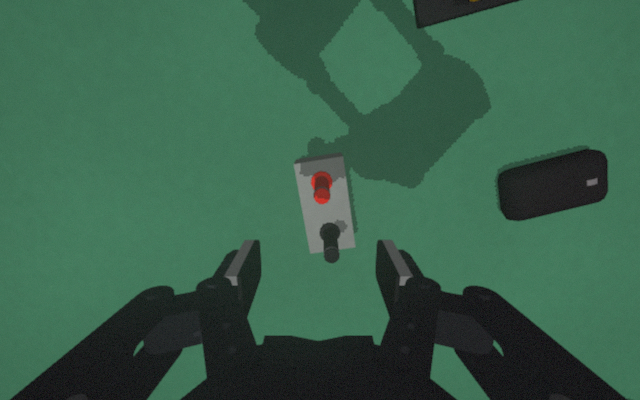

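Emit:
play_rows:
  motion:
    - [[0.005,0.011,-0.03],[0,-0.008,0.209]]
    - [[0.005,0.011,-0.03],[0,-0.008,0.209]]
    - [[0.005,0.011,-0.03],[0,-0.008,0.209]]
    - [[0.005,0.011,-0.03],[0,-0.008,0.209]]

```text
time: 14.02
tool_pos: [0.4731, -0.2813, 0.1717]
tcp_rot: [-1.561, -0.206, 0.201]
wrist_force: [0.6, -0.7, 0.1]
width: 0.699
```

```bash
cat > m.py <<'E'
from h import *
np.set_printoptions(precision=4,suppress=True)
s,p,d=snap('wrist','w10.png'); R0=R.from_rotvec(s['tcp_rot']).as_matrix(); p0=s['tool_pos']
print(s['joint_vel'],p0); C=cloud('wrist',d,s); b=np.radians(14.7)
c=[]
for l in ['red_probe','black_probe']:
    for r in cams.regions_of('wrist',l)[:1]:
        P=C[r['mask']&(d>0)]; T=P[P[:,2]>.083]; cc=cv2.minEnclosingCircle(T[:,:2].astype(np.float32)); print(l,len(T),cc,T[:,2].mean()); c.append(cc[0])
v=np.array(c[0])-c[1]; print('yaw stand',np.degrees(np.arctan2(-v[0],v[1])),np.linalg.norm(v))
cmd(p0,R0,[*c[0],.068-.019],tool([np.cos(b),np.sin(b),0],[0,0,-1]))
E
python3 m.py
```

```text
[-0.0022  0.0016  0.0014  0.0021  0.001  -0.0064] [ 0.4731 -0.2813  0.1717]
red_probe 247 ((0.4713452160358429, -0.2837248146533966), 0.007253414019942284) 0.08708248220402519
black_probe 214 ((0.4850103259086609, -0.33749181032180786), 0.007217245176434517) 0.08705350401009232
yaw stand 14.260042741446139 0.05547634677088194
shift [-0.0043 -0.0061 -0.3067] turn [-0.0005  0.0038 -0.0036] dist mm 122.7285904634869 deg 0.23632980163198677
```

Emit:
play_rows:
  motion:
    - [[-0.004,-0.006,-0.08],[0,0.003,-0.004]]
    - [[-0.004,-0.006,-0.16],[0,0.003,-0.004]]
    - [[-0.004,-0.006,-0.22],[0,0.003,-0.004]]
    - [[-0.004,-0.006,-0.27],[0,0.003,-0.004]]
    - [[-0.004,-0.006,-0.307],[0,0.003,-0.004]]
    - [[-0.004,-0.006,-0.307],[0,0.003,-0.004]]
    - [[-0.004,-0.006,-0.307],[0,0.003,-0.004]]

```text
time: 15.05
tool_pos: [0.4716, -0.284, 0.0488]
tcp_rot: [-1.561, -0.202, 0.201]
wrist_force: [0.3, 0.9, 0.4]
width: 0.698
```

```bash
sed -i s/w10/w11/ m.py
python3 - <<'E'
from h import *
np.set_printoptions(precision=4,suppress=True)
s,p,d=snap('wrist','w11.png'); R0=R.from_rotvec(s['tcp_rot']).as_matrix(); p0=s['tool_pos'];b=np.radians(14.3)
cmd(p0,R0,[.4713,-.2837,.068-.019],tool([np.cos(b),np.sin(b),0],[0,0,-1]));print(p0,s['wrist_force'])
E
```

```text
shift [-0.0007  0.0008  0.0004] turn [-0.0005  0.0008 -0.0097] dist mm 0.4646587860843073 deg 0.43989078066326065
[ 0.4716 -0.284   0.0488] [0.2547 0.8506 0.3573]
```

View pics/w11.png

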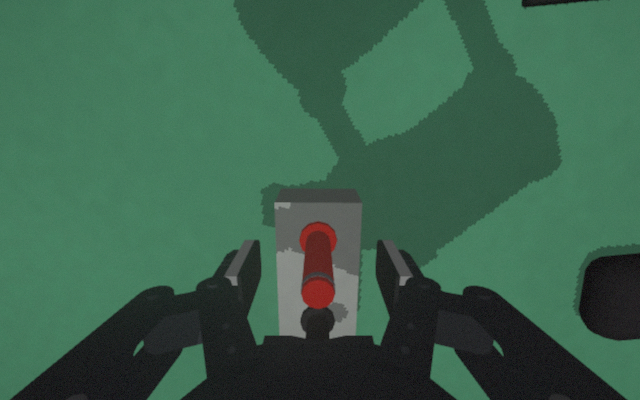

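Emit:
play_rows:
  motion:
    - [[0,0,0],[0,0,0]]
    - [[0,0,0],[0,0,0]]
    - [[0,0,0],[0,0,0]]
    - [[0,0,0],[0,0,0]]
    - [[0,0,0],[0,0,0]]
    - [[0,0,0],[0,0,0]]
  gripper: 1
  squeeze: 60

```text
time: 15.85
tool_pos: [0.4714, -0.2839, 0.0486]
tcp_rot: [-1.561, -0.202, 0.202]
wrist_force: [-0.3, 0.7, 4.9]
width: 0.147
```

Emit:
play_rows:
  motion:
    - [[0,0,0.02],[0,0,0]]
    - [[0,0,0.05],[0,0,0]]
    - [[0,0,0.1],[0,0,0]]
    - [[0,0,0.2],[0,0,0]]
    - [[0,0,0.33],[0,0,0]]
    - [[0,0,0.45],[0,0,0]]
    - [[0,0,0.45],[0,0,0]]

```text
time: 16.73
tool_pos: [0.4736, -0.2854, 0.2343]
tcp_rot: [-1.567, -0.208, 0.196]
wrist_force: [0.2, -1.2, -0.5]
width: 0.149
```

Run:
```python
from h import *
np.set_printoptions(precision=4,suppress=True)
s,p,d=snap('wrist','w12.png'); R0=R.from_rotvec(s['tcp_rot']).as_matrix(); p0=s['tool_pos'];print(p0,s['q'],s['wrist_force'],s['width'])
C=cloud('wrist',d,s)
m=[r['mask'] for r in cams.regions_of('wrist','red_probe')[:1]]
if m:
    P=(C[m[0]&(d>0)]-p0)@R0; print('tool frame probe: n',len(P)); 
    for lo in np.arange(-.05,.045,.01):
        Q=P[(P[:,1]>=lo)&(P[:,1]<lo+.01)]; print(round(lo,3),len(Q),Q.min(0) if len(Q) else '',Q.max(0) if len(Q) else '')
S=np.array([.5877,-.0191,.0798])+.029*YB-.001*N; print('socket est',S)
cmd(p0,R0,S+(.041+.09)*N,tool(XB,-N))
```

```text
[ 0.4736 -0.2854  0.2343] [-0.5878  0.0251  1.8699  0.0007  1.2374 -0.8453] [ 0.1949 -1.2369 -0.4582] 0.14876631311552052
tool frame probe: n 2382
-0.05 7 [-0.0052 -0.0405 -0.0013] [ 0.0028 -0.04    0.0049]
-0.04 1081 [-0.0066 -0.04   -0.0075] [ 0.0074 -0.0301  0.0072]
-0.03 306 [-0.0061 -0.03    0.0025] [ 0.0063 -0.02    0.0073]
-0.02 240 [-0.0061 -0.02    0.0029] [ 0.0063 -0.01    0.0071]
-0.01 214 [-0.0073 -0.01    0.0023] [ 0.007  -0.      0.0108]
0.0 171 [-0.0063  0.0001  0.002 ] [0.0066 0.01   0.0071]
0.01 340 [-0.0095  0.01    0.0012] [0.0096 0.018  0.0108]
0.02 0  
0.03 2 [-0.0009  0.038   0.0022] [0.0011 0.0388 0.0025]
0.04 0  
socket est [0.5784 0.0084 0.0789]
shift [ 0.1079  0.679  -0.1047] turn [ 0.2029 -0.6265  0.1109] dist mm 278.1783662317966 deg 30.05323522498447
```

View pics/w12.png

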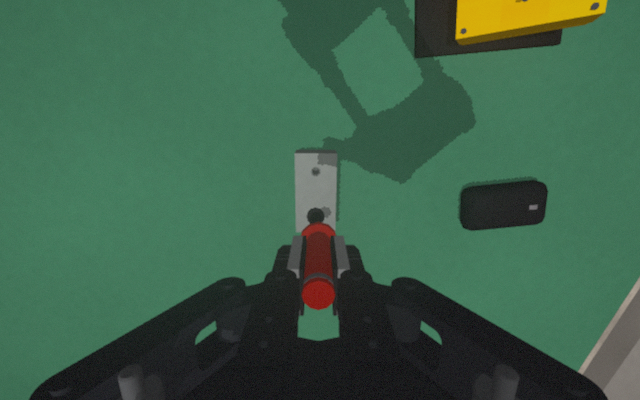

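Emit:
play_rows:
  motion:
    - [[0.02,0.11,0.0],[0.05,-0.15,0.02]]
    - [[0.04,0.24,0.0],[0.1,-0.3,0.05]]
    - [[0.06,0.38,0.0],[0.15,-0.45,0.08]]
    - [[0.08,0.52,-0.03],[0.203,-0.627,0.111]]
    - [[0.1,0.65,-0.08],[0.203,-0.627,0.111]]
    - [[0.108,0.679,-0.1],[0.203,-0.627,0.111]]
    - [[0.108,0.679,-0.1],[0.203,-0.627,0.111]]
    - [[0.108,0.679,-0.1],[0.203,-0.627,0.111]]

```text
time: 17.82
tool_pos: [0.5147, -0.013, 0.1883]
tcp_rot: [-1.422, -0.657, -0.133]
wrist_force: [0.3, 0.3, -1.7]
width: 0.142
```

Run:
```python
from h import *
np.set_printoptions(precision=4,suppress=True)
s,p,d=snap('wrist','w13.png'); np.save('w13.npy',d); R0=R.from_rotvec(s['tcp_rot']).as_matrix(); p0=s['tool_pos'];print(p0,s['q'],s['width'])
print([(round(r['conf'],2),tow('wrist',r['xyz'],s)) for r in cams.mark_of('wrist','red_socket')[:2]])
S=np.array([.5877,-.0191,.0798])+.029*YB-.001*N; print('socket est',S,'pix',proj('wrist',S,s))
cmd(p0,R0,S+(.041+.03)*N,tool(XB,-N))
for n in ['scene','side']: snap(n,n+'13.png')
```

```text
[ 0.5147 -0.013   0.1883] [-0.2734 -0.2907  2.3198  0.4511  0.7342 -0.8997] 0.14185946653125203
[(0.69, array([0.5788, 0.0082, 0.0783]))]
socket est [0.5784 0.0084 0.0789] pix [[322.3001 192.0308]]
shift [ 0.0756  0.0234 -0.1197] turn [-0.0045 -0.0103 -0.0041] dist mm 57.40651998729579 deg 0.5389241288506993
```

View pics/w13.png

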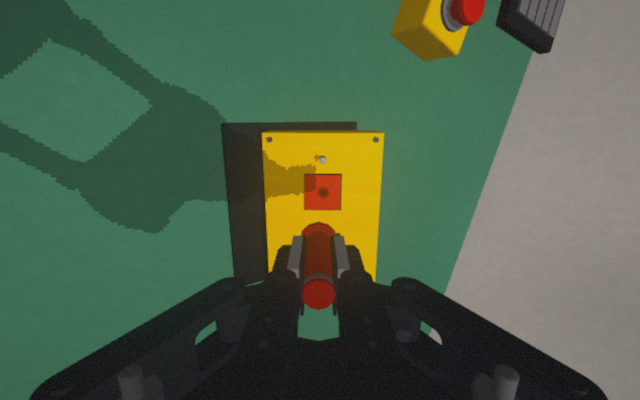

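View pics/side13.png

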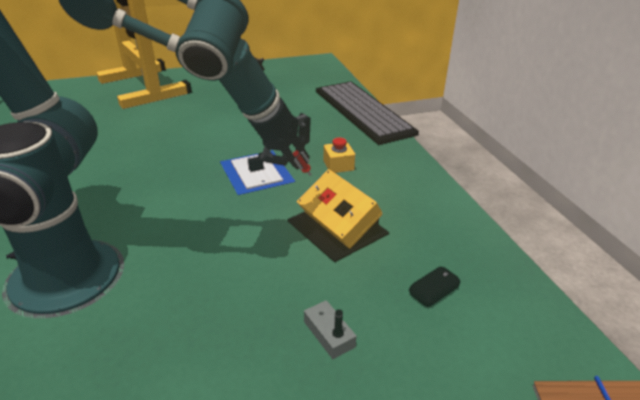

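Emit:
play_rows:
  motion:
    - [[0.03,0.01,-0.05],[-0.004,-0.01,-0.004]]
    - [[0.06,0.019,-0.095],[-0.004,-0.01,-0.004]]
    - [[0.076,0.023,-0.12],[-0.004,-0.01,-0.004]]
    - [[0.076,0.023,-0.12],[-0.004,-0.01,-0.004]]
    - [[0.076,0.023,-0.12],[-0.004,-0.01,-0.004]]

```text
time: 18.65
tool_pos: [0.5449, -0.0031, 0.1407]
tcp_rot: [-1.426, -0.662, -0.141]
wrist_force: [0.5, -0.4, -0.9]
width: 0.149
```

```bash
cat > q.py <<'E'
from h import *
import sys
np.set_printoptions(precision=4,suppress=True)
s,p,d=snap('wrist',sys.argv[1]+'.png'); R0=R.from_rotvec(s['tcp_rot']).as_matrix(); p0=s['tool_pos'];print(p0,s['wrist_force'])
S=np.array([.5877,-.0191,.0798])+.029*YB-.001*N
C=cloud('wrist',d,s); hsv=cv2.cvtColor(p,cv2.COLOR_RGB2HSV)
m=((hsv[...,0]<6)|(hsv[...,0]>174))&(hsv[...,1]>150)&(d>0); m&=(abs((C-S)@N)<.005)&(np.linalg.norm(C-S,axis=-1)<.04)
if m.sum()>50:
    P=C[m]; print('red sq',m.sum(),'x',np.percentile((P-S)@XB,[1,99]),'y',np.percentile((P-S)@YB,[1,99]),'h',np.median((P-S)@N))
print('tip-socket err x,y (mm), TCP h:',1e3*(p0-S)@XB,1e3*(p0-S)@YB,1e3*(p0-S)@N)
tip=p0+.0415*R0[:,1]; print('tip:',1e3*(tip-S)@XB,1e3*(tip-S)@YB,1e3*(tip-S)@N)
for k in map(float,sys.argv[2:]): cmd(p0,R0,S+(.0415+k)*N,tool(XB,-N))
E
python3 q.py w14 .008 .003 -.022 -.0245
```

```text
[ 0.5449 -0.0031  0.1407] [ 0.4989 -0.376  -0.9098]
red sq 105 x [-0.0159  0.0158] y [-0.0163 -0.0041] h -0.0001835461889866348
tip-socket err x,y (mm), TCP h: 0.2606902738669349 0.49983109794147573 71.20954284361109
tip: 0.28869808803867014 0.5291606461930023 29.709562658797193
shift [ 0.0254  0.0078 -0.0473] turn [-0.0009  0.0006 -0.0007] dist mm 21.71686075435266 deg 0.05704203281593362
shift [ 0.0313  0.0099 -0.0582] turn [-0.0009  0.0006 -0.0007] dist mm 26.715491188822547 deg 0.05704203281593362
shift [ 0.0607  0.0205 -0.1123] turn [-0.0009  0.0006 -0.0007] dist mm 51.71261559465553 deg 0.05704203281593362
shift [ 0.0637  0.0215 -0.1177] turn [-0.0009  0.0006 -0.0007] dist mm 54.212473895392954 deg 0.05704203281593362
```

View pics/w14.png

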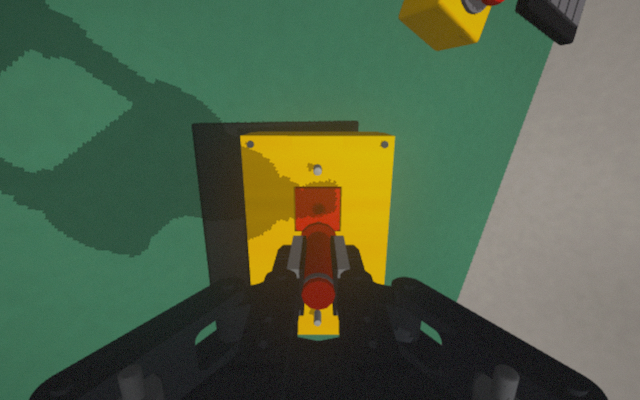

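Emit:
play_rows:
  motion:
    - [[0.012,0.004,-0.022],[0,0,0]]
    - [[0.023,0.007,-0.043],[0,0,0]]
    - [[0.031,0.0095,-0.058],[0,0,0]]
    - [[0.031,0.0095,-0.058],[0,0,0]]
    - [[0.031,0.0095,-0.058],[0,0,0]]

```text
time: 19.32
tool_pos: [0.557, 0.0011, 0.1167]
tcp_rot: [-1.425, -0.661, -0.14]
wrist_force: [0.6, -0.2, 0.2]
width: 0.147
```

```bash
python3 q.py w15 -.008 -.022 -.0245
python3 - <<'E'
from h import *
snap('side','side15.png'); p=cv2.imread('pics/side15.png'); cv2.imwrite('pics/side15c.png',cv2.resize(p[140:270,250:410],None,fx=4.5,fy=4.5,interpolation=cv2.INTER_CUBIC))
E
```

```text
[0.557  0.0011 0.1167] [ 0.5603 -0.18    0.1975]
tip-socket err x,y (mm), TCP h: -0.6451595218785492 0.3547478166574954 44.02335854752709
tip: -0.6549203633373267 0.4130564857702377 2.5234006580896797
shift [ 0.014   0.0041 -0.022 ] turn [-0.0012 -0.0008 -0.0012] dist mm 10.549082990568696 deg 0.08291386510165859
shift [ 0.0305  0.01   -0.0523] turn [-0.0012 -0.0008 -0.0012] dist mm 24.534408313074614 deg 0.08291386510165859
shift [ 0.0334  0.0111 -0.0577] turn [-0.0012 -0.0008 -0.0012] dist mm 27.03338646951763 deg 0.08291386510165859
```

View pics/side15c.png

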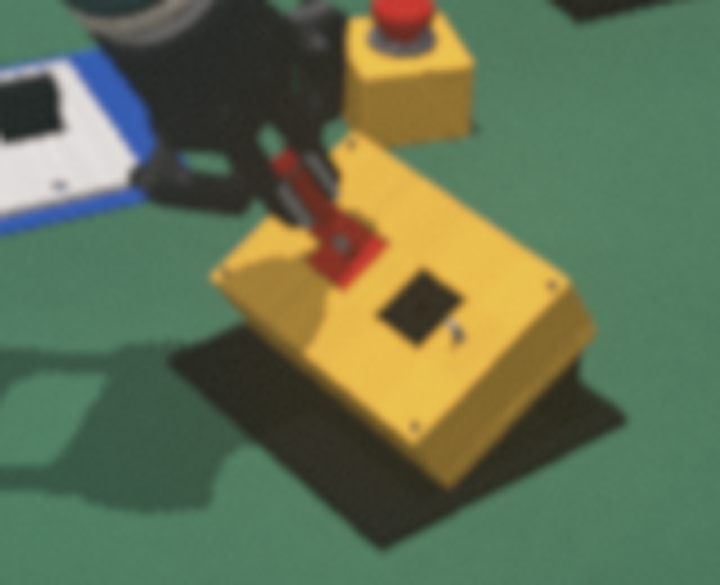

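View pics/w15.png

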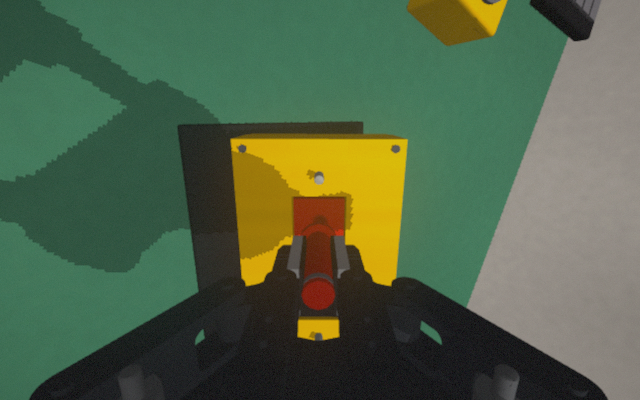

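Emit:
play_rows:
  motion:
    - [[0.004,0.001,-0.004],[0,0,0]]
    - [[0.009,0.002,-0.013],[0,0,0]]
    - [[0.014,0.004,-0.022],[0,0,0]]
    - [[0.014,0.004,-0.022],[0,0,0]]

```text
time: 19.92
tool_pos: [0.5624, 0.0027, 0.1075]
tcp_rot: [-1.425, -0.661, -0.139]
wrist_force: [0.5, 1.0, -0.0]
width: 0.146
```

```bash
python3 q.py w16 -.02 -.0235 -.025
```

```text
[0.5624 0.0027 0.1075] [ 0.524   1.0128 -0.0497]
tip-socket err x,y (mm), TCP h: -0.4293099886273735 0.11891977523400282 33.18817919398676
tip: -0.4643230297379764 0.19126167939856686 -8.311742983480704
shift [ 0.0147  0.005  -0.0248] turn [-0.0014 -0.0016 -0.0012] dist mm 11.696665415836321 deg 0.11100229421029417
shift [ 0.0188  0.0064 -0.0323] turn [-0.0014 -0.0016 -0.0012] dist mm 15.194710797113908 deg 0.11100229421029417
shift [ 0.0206  0.0071 -0.0356] turn [-0.0014 -0.0016 -0.0012] dist mm 16.694123929990717 deg 0.11100229421029417
```

Tip is 8 mm in with no force; pushing on.

Emit:
play_rows:
  motion:
    - [[0.005,0.002,-0.009],[0,0,0]]
    - [[0.01,0.0035,-0.017],[0,0,0]]
    - [[0.0147,0.005,-0.0248],[0,0,0]]
    - [[0.017,0.006,-0.029],[0,0,0]]
    - [[0.0188,0.0064,-0.0323],[0,0,0]]
    - [[0.0188,0.0064,-0.0323],[0,0,0]]

```text
time: 20.72
tool_pos: [0.5701, 0.0052, 0.0951]
tcp_rot: [-1.425, -0.662, -0.14]
wrist_force: [0.3, -0.0, -0.6]
width: 0.144
```

```bash
python3 q.py w17 -.025 -.026
```

```text
[0.5701 0.0052 0.0951] [ 0.2768 -0.0084 -0.6432]
tip-socket err x,y (mm), TCP h: 0.39478291340339133 -0.18456626861617997 18.383157416099998
tip: 0.38964636037804223 -0.12958593622840062 -23.116805846279807
shift [ 0.0013  0.0009 -0.0046] turn [-0.0012 -0.0006 -0.001 ] dist mm 1.932925272750745 deg 0.0769202327440936
shift [ 0.0024  0.0014 -0.0067] turn [-0.0012 -0.0006 -0.001 ] dist mm 2.9159072245595397 deg 0.0769202327440936
```

Emit:
play_rows:
  motion:
    - [[0.0005,0.0004,-0.002],[0,0,0]]
    - [[0.001,0.0008,-0.0035],[0,0,0]]
    - [[0.001,0.0008,-0.0035],[0,0,0]]
    - [[0.001,0.0008,-0.0035],[0,0,0]]

```text
time: 21.28
tool_pos: [0.5706, 0.0054, 0.0939]
tcp_rot: [-1.426, -0.662, -0.14]
wrist_force: [-0.7, -1.4, 0.3]
width: 0.145
```

```bash
python3 q.py w18 -.025 -.026
```

```text
[0.5706 0.0054 0.0939] [-0.6886 -1.3519  0.2767]
tip-socket err x,y (mm), TCP h: 0.2311111411837024 -0.11449700024280535 17.09174335215098
tip: 0.23636170566959375 -0.06786880008502913 -24.408230120642035
shift [ 0.0001  0.0004 -0.0016] turn [-0.0011 -0.0002 -0.001 ] dist mm 0.6455091923890072 deg 0.06613390588153793
shift [ 0.0013  0.0008 -0.0037] turn [-0.0011 -0.0002 -0.001 ] dist mm 1.6125038982156392 deg 0.06613390588153793
```

Emit:
play_rows:
  motion:
    - [[0.0006,0.0003,-0.0015],[0,0,0]]
    - [[0.0012,0.0005,-0.0025],[0,0,0]]
    - [[0.0012,0.0005,-0.0025],[0,0,0]]
    - [[0.0012,0.0005,-0.0025],[0,0,0]]

```text
time: 21.82
tool_pos: [0.5707, 0.0055, 0.0938]
tcp_rot: [-1.425, -0.663, -0.14]
wrist_force: [-13.5, -4.3, 13.3]
width: 0.144
```

```bash
python3 q.py w19 -.026
```

```text
[0.5707 0.0055 0.0938] [-13.5137  -4.3069  13.2924]
tip-socket err x,y (mm), TCP h: 0.3789541977279401 -0.11960457228619742 16.969349177581805
tip: 0.39669808623236175 -0.061228100664901905 -24.530605971092555
shift [ 0.0009  0.0006 -0.0037] turn [-0.001   0.0002 -0.0021] dist mm 1.5221361776620639 deg 0.10489802600507829
```

Emit:
play_rows:
  motion:
    - [[0,0,0],[0,0,0]]
    - [[0,0,0],[0,0,0]]
    - [[0,0,0],[0,0,0]]
    - [[0,0,0],[0,0,0]]
  gripper: 0.35

```text
time: 22.38
tool_pos: [0.571, 0.0057, 0.0926]
tcp_rot: [-1.425, -0.661, -0.14]
wrist_force: [0.4, 0.7, -0.4]
width: 0.654
```

Emit:
play_rows:
  motion:
    - [[-0.024,-0.008,0.043],[0,0,0]]
    - [[-0.07,-0.025,0.13],[0,0,0]]
    - [[-0.14,-0.05,0.26],[0,0,0]]
    - [[-0.19,-0.07,0.35],[0,0,0]]
    - [[-0.19,-0.07,0.35],[0,0,0]]
    - [[-0.19,-0.07,0.35],[0,0,0]]

```text
time: 23.12
tool_pos: [0.4947, -0.0223, 0.2322]
tcp_rot: [-1.425, -0.661, -0.14]
wrist_force: [-0.2, -0.1, -0.7]
width: 0.652
```

Run:
```python
from h import *
np.set_printoptions(precision=4,suppress=True)
s,p,d=snap('wrist','w20.png'); C=cloud('wrist',d,s); print(s['tool_pos'],s['width'],s['joint_vel'])
S=np.array([.5877,-.0191,.0798])+.029*YB-.001*N
m=np.linalg.norm(C-S,axis=-1)<.08; m&=(d>0); P=C[m]; h=(P-S)@N; x=(P-S)@XB; y=(P-S)@YB
near=(np.hypot(x,y)<.014)
print('top height (expect 56 mm)',np.percentile(h[near],99.5)*1e3)
t=near&(h>.05); print('top centre',cv2.minEnclosingCircle(np.c_[x,y][t].astype(np.float32)))
k=near&(np.hypot(x,y)>.0085)&(np.hypot(x,y)<.0105)&(h<.01); print('collar top h (4)',np.median(h[k])*1e3,k.sum())
for n in ['scene','side']:
    s2,p,d=snap(n,n+'20.png')
    for l in ['cover','black_probe','estop','mouse','red_probe']: print(n,l,[(round(r['conf'],2),tow(n,r['xyz'])) for r in cams.mark_of(n,l)[:1]])
p=cv2.imread('pics/side20.png'); cv2.imwrite('pics/side20c.png',cv2.resize(p[130:270,215:415],None,fx=4,fy=4,interpolation=cv2.INTER_CUBIC))
```

```text
[ 0.4947 -0.0223  0.2322] 0.6517544945979727 [ 0.0088  0.0276  0.0179 -0.0023  0.0014  0.0023]
top height (expect 56 mm) 58.104207649078035
top centre ((-0.00945703312754631, 0.0003195607860106975), 0.007145620416849852)
collar top h (4) 2.199262428863653 69
scene cover [(0.66, array([0.4652, 0.2861, 0.0046]))]
scene black_probe [(0.52, array([ 0.4905, -0.3389,  0.0102]))]
scene estop [(0.95, array([0.6878, 0.2515, 0.0013]))]
scene mouse [(0.84, array([ 0.7206, -0.2668,  0.0006]))]
scene red_probe [(0.47, array([0.5963, 0.0161, 0.0623]))]
side cover [(0.82, array([0.4648, 0.2853, 0.008 ]))]
side black_probe [(0.58, array([ 0.4838, -0.337 ,  0.0074]))]
side estop [(0.9, array([0.6899, 0.2431, 0.0001]))]
side mouse [(0.67, array([ 0.7173, -0.2702, -0.0012]))]
side red_probe [(0.72, array([0.5901, 0.0088, 0.0591]))]
```

View pics/w20.png

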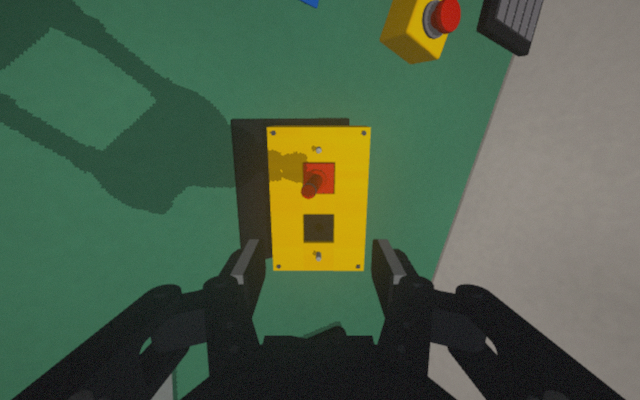

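View pics/side20c.png

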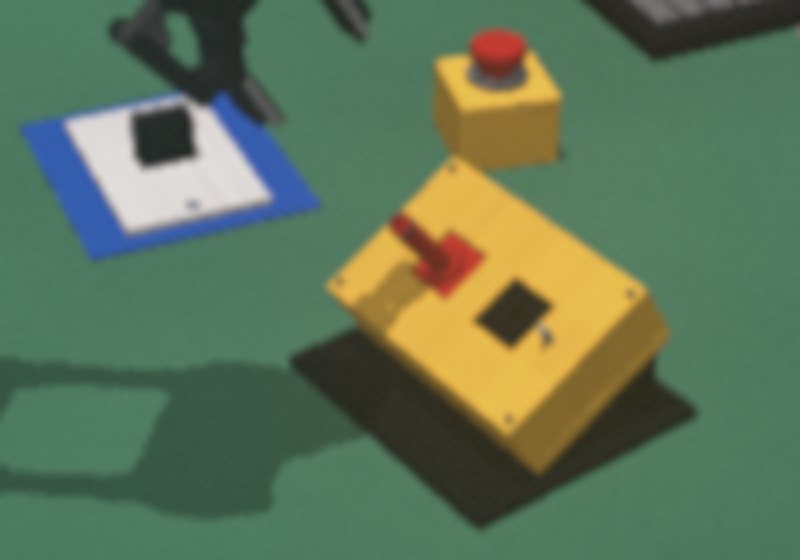

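```bash
cat > fit.py <<'E'
from h import *
import sys
from scipy.optimize import least_squares
np.set_printoptions(precision=4,suppress=True)
s,p,d=snap('wrist',sys.argv[1]+'.png'); C=cloud('wrist',d,s)
S=np.array([.5877,-.0191,.0798])+.029*YB-.001*N
P=C[(d>0)&(np.linalg.norm(C-S,axis=-1)<.085)]-S
L=np.c_[P@XB,P@YB,P@N]
n=L[(L[:,2]>.010)&(L[:,2]<.062)&(np.hypot(L[:,0],L[:,1])<.03)]
# cylinder r=7: axis passes (a,b) at h=0 w/ slopes (c,e)
def ax(v): u=np.array([v[2],v[3],1]);return np.array([v[0],v[1],0]),u/np.linalg.norm(u)
side=n[n[:,2]<.05]
f=lambda v:np.linalg.norm(np.cross(side-ax(v)[0],ax(v)[1]),axis=1)-.007
r=least_squares(f,[0,0,-.15,0],loss='soft_l1',f_scale=.0007); o,u=ax(r.x); print(len(side),'rms',np.sqrt(np.mean(f(r.x)**2)))
t=(n-o)@u; rad=np.linalg.norm(n-o-np.outer(t,u),axis=1); top=np.percentile(t[rad<.006],[50,90,98]); print('axis at face',o*1e3,'lean deg',np.degrees(np.arctan(r.x[2:])),'top along axis',top*1e3)
tip=o+u*(np.median(t[(rad<.0055)&(t>np.percentile(t,97)-.004)])-.080); print('tip',tip*1e3,'origin of collar',(tip+.024*u)*1e3)
# collar points
k=L[(L[:,2]<.012)&(np.hypot(L[:,0],L[:,1])<.012)&(np.hypot(L[:,0],L[:,1])>.0085)]
for lo in np.arange(-.012,.012,.004):
    q=k[(k[:,0]>=lo)&(k[:,0]<lo+.004)]; print(round(lo,3),len(q),np.median(q[:,2])*1e3 if len(q) else '')
E
python3 fit.py w21; python3 -c "
import cv2;p=cv2.imread('pics/w21.png');cv2.imwrite('pics/w21c.png',cv2.resize(p[110:280,250:390],None,fx=4,fy=3.5,interpolation=cv2.INTER_CUBIC)[:600])"
```

```text
139 rms 0.00017453572086250185
axis at face [-2.3111 -0.013   0.    ] lean deg [-8.3016 -0.0001] top along axis [57.2316 58.0894 58.6766]
tip [  0.9767  -0.013  -22.5327] origin of collar [-2.4885 -0.013   1.2159]
-0.012 12 4.279613453119764
-0.008 18 4.601222900483104
-0.004 12 3.9157243039972274
0.0 25 0.7507152361166843
0.004 32 -0.34191321258365553
0.008 31 -0.16074687648758926
```

View pics/w21c.png

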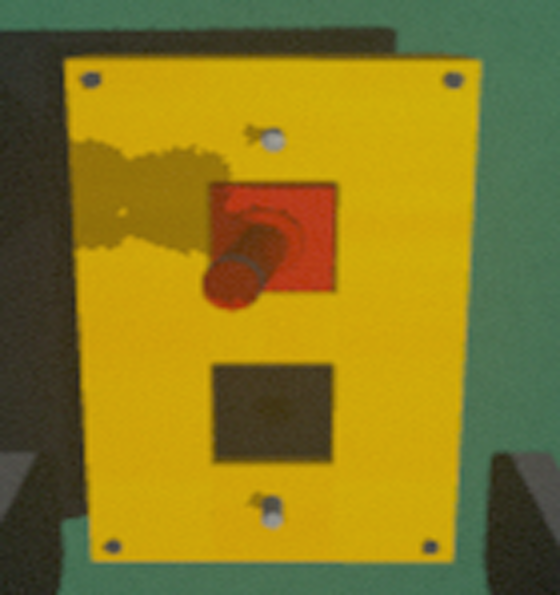

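Emit:
play_rows:
  motion:
    - [[0.05,0.018,-0.09],[0,0,0]]
    - [[0.1,0.037,-0.184],[0,0,0]]
    - [[0.14,0.052,-0.258],[0,0,0]]
    - [[0.17,0.063,-0.313],[0,0,0]]
    - [[0.189,0.07,-0.347],[0,0,0]]
    - [[0.189,0.07,-0.347],[0,0,0]]
    - [[0.189,0.07,-0.347],[0,0,0]]

```text
time: 24.7
tool_pos: [0.5708, 0.0055, 0.0945]
tcp_rot: [-1.426, -0.662, -0.14]
wrist_force: [0.0, -0.2, -0.8]
width: 0.652
```

Emit:
play_rows:
  motion:
    - [[0,0,0],[0,0,0]]
    - [[0,0,0],[0,0,0]]
    - [[0,0,0],[0,0,0]]
    - [[0,0,0],[0,0,0]]
    - [[0,0,0],[0,0,0]]
  gripper: 1
  squeeze: 30

```text
time: 25.32
tool_pos: [0.5708, 0.0055, 0.0946]
tcp_rot: [-1.426, -0.662, -0.14]
wrist_force: [-5.6, -2.7, 6.2]
width: 0.155
```

```bash
python3 q.py w22
```

```text
[0.5708 0.0055 0.0946] [-5.5596 -2.6547  6.2257]
tip-socket err x,y (mm), TCP h: 0.8298456166952333 -0.09180402719103399 17.636700617086856
tip: 0.8601570662917652 -0.05577943364677979 -23.86327267741879
```

View pics/w22.png

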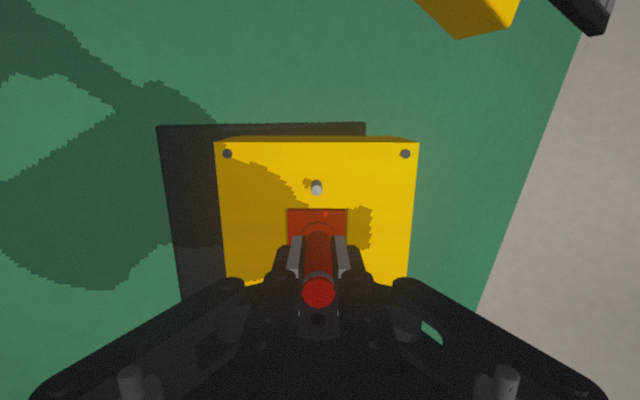

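Emit:
play_rows:
  motion:
    - [[0.0015,0.0005,-0.0008],[0,0,0]]
    - [[0.003,0.0011,-0.0018],[0,0,0]]
    - [[0.003,0.0011,-0.0018],[0,0,0]]
    - [[0.003,0.0011,-0.0018],[0,0,0]]

```text
time: 25.88
tool_pos: [0.571, 0.0056, 0.0946]
tcp_rot: [-1.426, -0.663, -0.139]
wrist_force: [-21.0, -7.0, 22.0]
width: 0.156
```

```bash
python3 q.py w23
```

```text
[0.571  0.0056 0.0946] [-21.0215  -6.9723  21.9959]
tip-socket err x,y (mm), TCP h: 1.0587256827507936 -0.09120088650826086 17.474263872397298
tip: 1.0608979838917325 -0.034233770028821234 -24.02569697130409
```

Emit:
play_rows:
  motion:
    - [[-0.0008,-0.0003,0.0014],[0,0,0]]
    - [[-0.0008,-0.0003,0.0014],[0,0,0]]

```text
time: 26.18
tool_pos: [0.5709, 0.0056, 0.0946]
tcp_rot: [-1.426, -0.662, -0.139]
wrist_force: [-14.3, -5.6, 15.3]
width: 0.151
```

Emit:
play_rows:
  motion:
    - [[0,0,0],[0,0,0]]
    - [[0,0,0],[0,0,0]]
    - [[0,0,0],[0,0,0]]
  gripper: 0.35

```text
time: 26.55
tool_pos: [0.5715, 0.0061, 0.0936]
tcp_rot: [-1.425, -0.661, -0.14]
wrist_force: [-0.4, 0.2, 0.4]
width: 0.649
```

Emit:
play_rows:
  motion:
    - [[-0.024,-0.008,0.043],[0,0,0]]
    - [[-0.07,-0.025,0.13],[0,0,0]]
    - [[-0.14,-0.05,0.26],[0,0,0]]
    - [[-0.19,-0.07,0.35],[0,0,0]]
    - [[-0.19,-0.07,0.35],[0,0,0]]
    - [[-0.19,-0.07,0.35],[0,0,0]]

```text
time: 27.3
tool_pos: [0.4952, -0.0219, 0.2332]
tcp_rot: [-1.425, -0.661, -0.14]
wrist_force: [-0.2, 0.5, -0.8]
width: 0.651
```

```bash
python3 fit.py w24
```

```text
140 rms 0.00017706928348196267
axis at face [-2.3951  0.2837  0.    ] lean deg [-8.26   -0.2335] top along axis [57.2509 58.0009 58.4966]
tip [  0.8717   0.3753 -22.5031] origin of collar [-2.5763  0.2786  1.2478]
-0.012 14 4.272794251718464
-0.008 16 5.018215715434352
-0.004 18 4.929753287109671
0.0 26 1.9423142725325828
0.004 24 0.010314193117331987
0.008 41 -0.18486226951315107
```

View pics/w24.png

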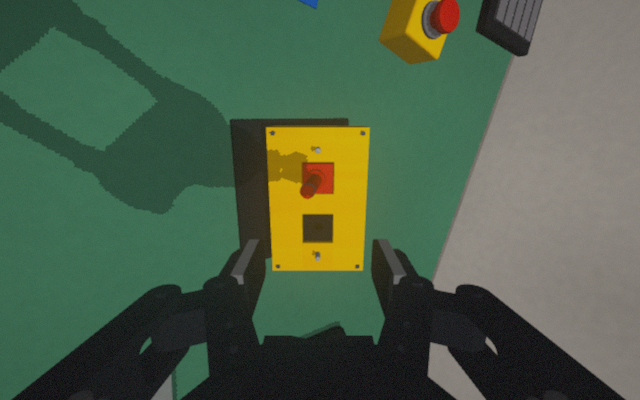

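Run:
```python
from h import *
np.set_printoptions(precision=4,suppress=True)
s,p,d=snap('side','side25.png'); print(s['joint_vel'],s['wrist_force'])
for l in ['cover','black_probe','estop','mouse']: print(l,[(round(r['conf'],2),tow('side',r['xyz'])) for r in cams.mark_of('side',l)[:1]])
```

```text
[ 0.0055  0.0183  0.0074 -0.0013  0.0014  0.0006] [-0.4448 -0.3188  0.7883]
cover [(0.97, array([0.4664, 0.2835, 0.0069]))]
black_probe [(0.77, array([ 0.4858, -0.3387,  0.009 ]))]
estop [(0.96, array([0.6909, 0.2458, 0.0033]))]
mouse [(0.78, array([ 0.7136, -0.2683,  0.0001]))]
```

View pics/side25.png

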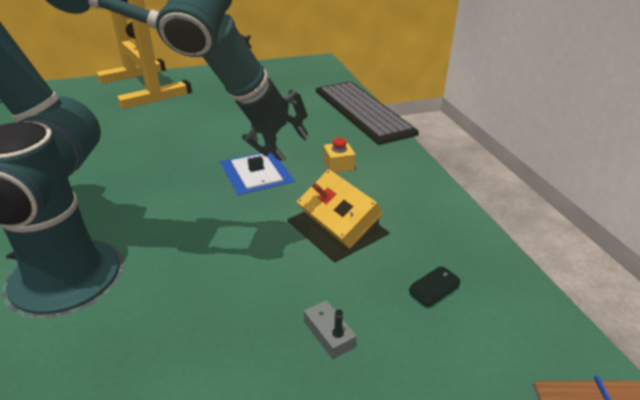

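The side view shows the cover on the mat at (257,170) and the red probe in the red terminal at (322,192). The black probe, e-stop and mouse are in place, and the gripper is clear of everything.

```bash
python3 -c "
from workcell import bot
print(bot.finish_job())"
```

```text
the job is handed in; nothing more can be done
None
```

I laid the cover on the blue mat and pushed the red probe home in the red terminal. After release it leans in the hole, so its collar rests on its lower edge rather than flat. I handed the job in at about 27.5 s of the 61 s allowed; no verdict is reported.

- **Cover:** It lies flat and handle up within the mat, about 1 mm from its centre by the wrist camera. It was set down at under 10 N before I opened the gripper.
- **Red probe, in the gripper:** I pushed it in until the collar met the terminal's face, at about 19 N.
- **Red probe, after release:** It leans about 8° down the slope, because the 6 mm pin is loose in the 8.5 mm hole. The tip is about 22.5 mm deep instead of 24, and the middle of the collar sits about 1.2 mm above the face.
- **Second attempt:** I gripped the probe again, pushed it upslope and in with about 30 N, and let go. It settled at the same lean, so I left it there.
- **Left alone:** In the last side view, the black probe, e-stop station and mouse are where they were, within camera accuracy. The gripper is open and clear of everything.

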